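# Slide a spacer along the jig rail into its corner pocket

### The arm

A 6-joint arm with a two-finger parallel gripper is mounted at the origin on a cart in front of the work surface, level with it; the furniture and walls round the work are solid. World frame = base frame: x ahead of the robot, y to its left, z up, the work surface at z = 0. Lengths are in m, angles in rad, forces in N, time in s.
With the tool pointing down it reaches from about 0.375 to 0.975 m from the base axis. Payload 3.8 kg.
Tool frame: the origin (TCP) lies on the centre line of the jaws, within the pads' length; the fingertips stand 14 mm ahead of it and the grasp point (between the pads) lies 5 mm behind it; z points along the fingers, y is the line along which they close (so a half turn about z gives the same grasp; the last joint's range is limited). The gripper opens to 85 mm and grips with 20 to 120 N. Pads are 22 mm wide; open, the fingers measure 114 mm over their backs; the gripper's body (76 mm by 85 mm) begins 54 mm behind the grasp point. The pads swing forward as they close: fully open they stand 13 mm farther back than shut.
Start: joints at [-1.271, 0.264, 1.604, -0, 1.274, -0.037], TCP at [0.223, -0.637, 0.245] pointing down, gripper open.
Joint ranges: [-2.63, 2.63], [-0.94, 2.18], [0.31, 2.57], [-1.31, 4.45], [0, 2.66], [-2.55, 2.55]. Speed limits (rad/s): [2.57, 2.57, 3.14, 3.14, 3.14, 3.14].

### API

Orientations are given as a rotation vector (axis times angle).
In Python, from workcell import bot, eyes, spot_in gives the robot as it stands.
- The arm moves only by the tool carry_out, never from a script. Its argument "series" is text: rows parted by semicolons, each of 4 numbers parted by spaces: the shift along the world's x, y, z in m, then the turn about the world's z in degrees. In form: tx ty tz roll; .... A call has 1 to 20 rows; each row shifts and turns the commanded pose from where the row before left it; what a row does not reach is not made up. A row lasts 1/8 s, in which the tool goes at most 62.5 mm and 10.7 degrees, less where a joint would pass 70% of its speed; a pose out of reach is approached as far as the arm can. A call is refused whole if a number of a shift passes 0.0625 or a number of a turn 10.7, either way. A call with a gripper value outside its range is refused whole. "jaw" is the gripper command: -1 is shut, 1 is fully open, values between are in proportion, set as the call begins (left out, the last holds). The fingers move at their own pace and stop on an object; "grip_force" is the grip in N (left out, the last holds). Time passes only in rows, so rows that do not move let the fingers close. It gives the time, the measured TCP pose, the force, the opening and the grip force at its end, in the units of the state.
- bot.read_state(): the state, without advancing time (a new reading comes with each control period).
- eyes.read_camera(name): name is "scene" or "top" or "wrist"; returns (picture, depth): 480x640x3 uint8, blue, green, red; 480x640 float32, m along the optical axis (not along the pixel's ray), 0 where there is no reading.
- eyes.get_calibration(name): a dict with "K" (3x3 intrinsics, pixels), "distortion" ([k1, k2, p1, p2, k3] as OpenCV has them; the pictures are not rectified), "position" and "rotation" of the camera in the world; the wrist camera has in their place "T_tool_cam" (4x4, takes a point from camera to tool coordinates, whose origin is the TCP and whose axes are the flange's). Camera axes: x right, y down, z forward; pixel columns grow to the right and rows downward; lengths in m; the calibration is good to about 2 mm. A picture is of the moment at which its call begins: read the wrist's pose just before it. get_calibration takes no time and is no camera call.
- bot.finish_job(): hands the job in; it is judged then, once.
Trained networks look in the newest picture that a camera, given by its name, has taken for a name from the list of things; names that differ only in an ending like _2 or _b are one class to them, and where a whole thing is asked for, a point or a joint stands for the part that bears it (a point fixed in the world has none). Each returns a list of dicts, best first, with "score" (0 to 1); they miss things now and then, are a little off and sometimes report something else, mostly with a low value. They report only what shows in the picture. A call takes as long as a camera call. They do not tell look-alikes from the thing itself.
- spot_in(camera, target): "rect" ([centre column, centre row, width, height] in pixels, round what is visible of it).
The state is a dict: "time": time; "q": joint angles; "joint_vel": joint speeds; "joint_torque": joint torques, N m; "tool_pos": TCP position; "tcp_rot": TCP orientation; "wrist_force": force on the tool from outside, world axes, zero at the start; "torque": the same for the moment, N m; "width": opening from 0.0 (shut) to 1.0 (fully open); "grip_force": force on a finger pad.
Only numpy, scipy, OpenCV 4.12 (cv2) and the standard library are available. Lean on these libraries where they do the work, as an engineer would, in place of code of your own. Each camera call takes 0.05 s, during which the arm holds its last target. There are 200 camera calls.

### The job

Locate the flat steel spacer block in the painting jig using the fingertips only, without gripping or lifting it: first push it sideways until its long side lies flush against the long rail, well short of the pocket, then slide it along the rail, keeping it against the rail all the way, into the corner pocket until it is fully home against the end stop. Leave it lying flat and flush in the corner and let go, and do not disturb the round collar, the solvent tin or the sheet lid.

Things in the scene. Friction and masses are not known exactly. Their poses are not given: they have to be found in the camera images.
- jig: Fixed painting jig: dark steel plate on low feet, its top 15 mm above the bench, carrying a rail, an end stop and a lip, aluminium bars 14 mm high. Origin on the bench; plate spans x -140 to 100, y -180 to 180 mm. Jig x points away from the robot, across the rail; y to the robot's left along the rail; turned by up to 0.35 rad. Collar and spacer lie on the plate.
- rail_face (a point): Foot of the long rail's working face, mid-length, on the plate's top; axes as the jig's. The rail is 15 mm thick, runs along jig y from -160 to +160 mm on the far side of the plate; its face lies at jig x = 75 mm and looks toward the robot (-x).
- pocket_home (a point): Where the spacer's centre is when home (jig x 55, y 110, z 25 mm; axes as the jig's). The pocket, at the rail's left (+y) end, opens toward -y: 45 mm wide between rail and lip (lip face x = 30, bar 15 mm thick, y 100 to 145, its end splayed outward down to y = 88 mm), 45 mm deep to the end stop's face at y = 145 mm. The home spacer sticks out 25 mm.
- spacer_mid (a point): Centre, half-way up, of the spacer: a loose plain steel block, 40 mm (its x) x 70 mm (its y) x 20 mm high, two 12 mm holes through it from above on its long centre line; about 0.2 kg. It starts flat on the jig plate, some centimetres off the rail on the robot's side, toward the rail's right end, away from the pocket, its long side within 0.5 rad of the rail's direction.
- collar: Round steel collar, 44 mm diameter, 18 mm bore, 20 mm high, standing loose on the jig plate at the near left corner (robot's side, pocket end). Origin at the centre of its underside. Leave alone.
- solvent_tin: Green round tin with a dark cap, 66 mm diameter, 134 mm high, standing loose on the bench left of the jig. Origin at the centre of its underside. Leave alone.
- lid: Round grey sheet lid, 160 mm diameter, with a raised handle in the middle, 19 mm high in all, lying loose on the bench right of the jig. Origin at the centre of its underside. Leave alone.
- spacer: The same spacer block; origin at the centre of its underside.
Mind the look-alikes: they are no part of the job. What is shaped like the spacer but black is not meant.

How it is judged:
By the outcome, as a careful person would: the job done as asked, in the order asked, and still so for the second after the job is handed in, with the robot touching nothing.
It also fails if it takes over 61 s, if anything falls off the work surface, if the arm or the gripper's body presses on something with over 40 N, if the wrist force passes 120 N, or if a joint passes its speed limit or range.

## Working session

There is one attempt and no reset: what is moved stays moved. The work goes in short steps, Python scripts to look and compute and a tool call to move; the robot and the scene stay as the last step left them, time stands still between calls to the robot, and variables do not carry over. Pictures are saved under pics/ and viewed, at most 10 in all, crops included, and the job is handed in when it is done.

Besides the shell and the picture viewer there is one more tool, called after ">>>" by a JSON object that holds its "method" and its "body". carry_out: Moves the arm, as the interface text tells. Its arguments: {"type":"object","properties":{"series":{"type":"string"},"jaw":{"type":"number"},"grip_force":{"type":"number"}},"required":["series"]}

```bash
mkdir -p pics; ls
cat > h.py <<'E'
import numpy as np,cv2
from workcell import bot,eyes,spot_in
from scipy.spatial.transform import Rotation as R
def cam(n):
    c=eyes.get_calibration(n);K=np.array(c["K"]);D=np.array(c["distortion"],float)
    if "T_tool_cam" in c:
        s=bot.read_state();T=np.eye(4);T[:3,:3]=R.from_rotvec(s["tcp_rot"]).as_matrix();T[:3,3]=s["tool_pos"];T=T@np.array(c["T_tool_cam"])
        return K,D,T[:3,:3],T[:3,3]
    r=np.array(c["rotation"]);
    r=r if r.shape==(3,3) else R.from_rotvec(r).as_matrix()
    return K,D,r,np.array(c["position"])
def ray(c,uv):
    K,D,r,p=c;n=cv2.undistortPoints(np.array(uv,float).reshape(-1,1,2),K,D)[:,0]
    return np.c_[n,np.ones(len(n))]@r.T
def onz(c,uv,z):
    d=ray(c,uv);return c[3]+d*((z-c[3][2])/d[:,2])[:,None]
def proj(c,P):
    K,D,r,p=c;return cv2.projectPoints((np.array(P,float)-p)@r,np.zeros(3),np.zeros(3),K,D)[0][:,0]
def dep(c,uv,depth):
    d=ray(c,uv);z=np.array([depth[int(round(v)),int(round(u))] for u,v in uv]);return c[3]+d*z[:,None]
E
python3 - <<'E'
from h import *
print(bot.read_state())
for n in("top","scene","wrist"):
    c=cam(n);im,d=eyes.read_camera(n);cv2.imwrite(f"pics/{n}0.png",im);np.save(f"{n}0.npy",d)
    print(n,c[3],c[2].round(2).tolist(),c[0][0,0])
    if n!="wrist":
        for t in("spacer","jig","collar","solvent_tin","lid"):
            print(t,[(np.round(r["rect"]).tolist(),round(r["score"],2)) for r in spot_in(n,t)][:3])
E
```

```text
pics
{'time': 0.0, 'q': array([-1.27091508e+00,  2.64754503e-01,  1.60538507e+00, -3.38228466e-06,
        1.27369616e+00, -3.69191466e-02]), 'joint_vel': array([ 0.0009645 , -0.00097672, -0.00091101, -0.00179254, -0.00036922,
        0.00052969]), 'joint_torque': array([ 1.73815744e-03, -5.15116954e+01, -3.67305923e+01,  4.96574285e-04,
        1.28057870e-02, -1.91541311e-06]), 'tool_pos': array([ 0.22284348, -0.63640861,  0.24395511]), 'tcp_rot': array([-3.09496006e+00, -5.26176764e-01,  4.66633304e-04]), 'wrist_force': array([ 0.20091942,  0.34276189, -0.82242777]), 'torque': array([ 0.02829353, -0.00833023, -0.0331413 ]), 'grip_force': 0.0, 'width': 1.002570594025992}
top [ 0.20553451 -0.01617599  1.66246351] [[0.08, -0.98, 0.21], [-1.0, -0.08, 0.01], [0.0, -0.21, -0.98]] 553.4838731670861
spacer [([419.0, 224.0, 23.0, 19.0], 0.82), ([408.0, 258.0, 22.0, 19.0], 0.81), ([344.0, 247.0, 30.0, 18.0], 0.56)]
jig [([317.0, 247.0, 135.0, 110.0], 0.91)]
collar [([265.0, 260.0, 14.0, 14.0], 0.63)]
solvent_tin [([180.0, 232.0, 28.0, 26.0], 0.75)]
lid [([465.0, 272.0, 52.0, 50.0], 0.64)]
scene [-0.51751334  0.50047543  0.73020721] [[-0.43, -0.45, 0.78], [-0.9, 0.21, -0.37], [0.01, -0.87, -0.5]] 563.2167735707475
spacer [([326.0, 256.0, 34.0, 18.0], 0.75), ([242.0, 290.0, 21.0, 20.0], 0.7)]
jig [([285.0, 272.0, 142.0, 80.0], 0.89), ([473.0, 233.0, 21.0, 11.0], 0.18)]
collar [([241.0, 289.0, 18.0, 16.0], 0.8), ([283.0, 274.0, 139.0, 73.0], 0.7)]
solvent_tin [([116.0, 288.0, 38.0, 68.0], 0.88)]
lid []
wrist [ 0.29347791 -0.61202301  0.3736819 ] [[0.33, -0.9, -0.27], [-0.94, -0.32, -0.1], [0.0, 0.29, -0.96]] 369.01444139914634
```

Run:
```python
import cv2
im=cv2.imread("pics/top0.png")[160:330,150:500]
cv2.imwrite("pics/top0c.png",cv2.resize(im,(791,384),interpolation=cv2.INTER_CUBIC))
```

```text
(no output)
```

View pics/top0c.png

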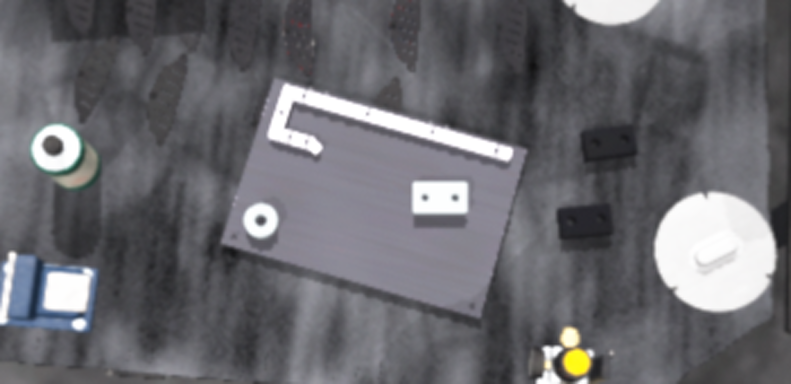

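The top view shows the jig plate (crop corners ≈ (278,80), (527,150), (480,320), (221,243)), the bright spacer at crop (440,198), and the collar at (261,220). The two black look-alikes are off the plate at (608,143) and (585,221). Next I'll measure the poses.

```bash
cat >> h.py <<'E'
from scipy.optimize import least_squares
def fitrect(P,M):
    "pose (x,y,yaw) s.t. model pts M -> P"
    f=lambda q:((M@np.array([[np.cos(q[2]),np.sin(q[2])],[-np.sin(q[2]),np.cos(q[2])]])+q[:2])-P).ravel()
    s=least_squares(f,[*P.mean(0),0]);return s.x,s.fun.reshape(-1,2)
E
python3 - <<'E'
from h import *
im=cv2.imread("pics/top0.png");d=np.load("top0.npy");c=cam("top")
f=lambda p:np.array(p,float)/2.26+[150,160]
C=onz(c,f([(278,80),(527,150),(480,320),(221,243)]),.015)[:,:2]
M=np.array([[100,180],[100,-180],[-140,-180],[-140,180]])/1e3
q,e=fitrect(C,M);print("jig",q.round(4),(e*1e3).round(1).tolist())
g=cv2.cvtColor(im,cv2.COLOR_BGR2GRAY);m=(g>185).astype(np.uint8)
n,l,st,ce=cv2.connectedComponentsWithStats(m)
for i in range(1,n):
    if 30<st[i,4]<3000 and 150<ce[i,0]<500 and 180<ce[i,1]<330:
        r=cv2.minAreaRect(np.argwhere(l==i)[:,::-1].astype(np.float32));B=cv2.boxPoints(r)
        W=onz(c,B,.035)[:,:2];k=onz(c,[ce[i]],.035)[0]
        print(st[i],"ctr",k.round(3),"sides",(np.linalg.norm(W[0]-W[1])*1e3).round(),(np.linalg.norm(W[2]-W[1])*1e3).round(),"ang",np.round(np.arctan2(*(W[1]-W[0])[::-1]),3),"depthpt",dep(c,[ce[i]],d)[0].round(3))
# scene triangulation of the spacer
cs=cam("scene");print("scene spacer",onz(cs,[(326,256)],.025).round(3), dep(cs,[(326,256)],np.load("scene0.npy")).round(3))
E
```

```text
jig [ 0.5565  0.0306 -0.2041] [[2.7, 3.7], [-0.9, -2.7], [-0.9, -1.2], [-1.0, 0.2]]
[268 197 109  34 932] ctr [0.632 0.054 0.035] sides 81.0 326.0 ang -0.163 depthpt [0.636 0.055 0.02 ]
[164 215  21  21 277] ctr [0.564 0.466 0.035] sides 60.0 62.0 ang -1.485 depthpt [0.543 0.438 0.13 ]
[332 240  25  15 356] ctr [ 0.54  -0.048  0.035] sides 72.0 43.0 ang -1.486 depthpt [ 0.541 -0.048  0.033]
[ 440  245   53   53 2192] ctr [ 0.499 -0.415  0.035] sides 155.0 156.0 ang -1.486 depthpt [ 0.502 -0.419  0.017]
[258 250  15  15 159] ctr [0.49  0.185 0.035] sides 42.0 43.0 ang -1.486 depthpt [0.493 0.187 0.018]
[148 272   9  31 112] ctr [0.371 0.504 0.035] sides 90.0 13.0 ang -0.013 depthpt [0.363 0.478 0.115]
[169 279  22  19 329] ctr [0.375 0.425 0.035] sides 62.0 53.0 ang -1.487 depthpt [0.369 0.41  0.09 ]
[398 305   8   9  57] ctr [ 0.37  -0.231  0.035] sides 21.0 23.0 ang -1.485 depthpt [ 0.357 -0.214  0.165]
[400 315  13  11 105] ctr [ 0.34  -0.243  0.035] sides 29.0 35.0 ang 0.056 depthpt [ 0.324 -0.216  0.229]
scene spacer [[ 0.544 -0.049  0.025]] [[ 0.525 -0.039  0.038]]
```

View pics/scene0.png

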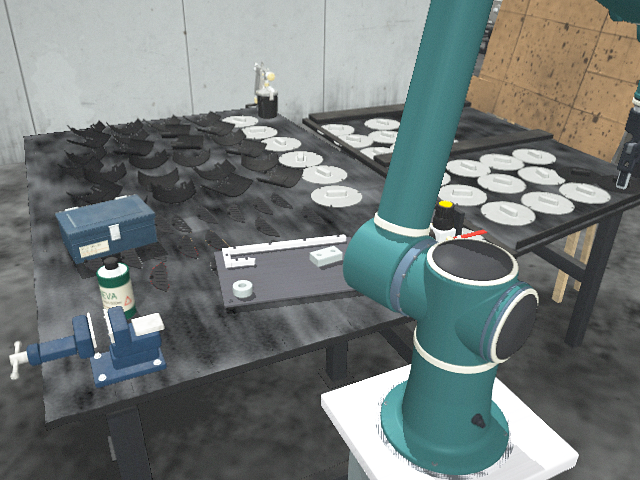

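View pics/top0.png

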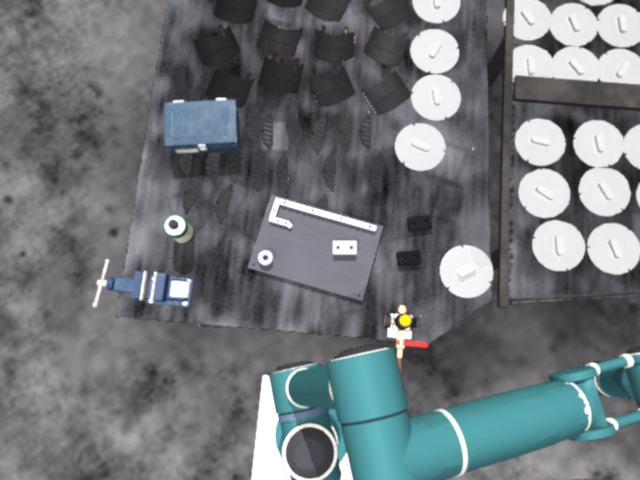

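The scene shows a spray gun about 0.25 m tall near (0.34,-0.22). I'll go around it at height, then look with the wrist camera.

>>> {"method": "carry_out", "body": {"series": "0.045 0.02 0.015 0;0.045 0.02 0.015 0;0.045 0.02 0.015 0;0.045 0.02 0.015 0;0.045 0.02 0.015 0;0.045 0.02 0.015 0;0 0.05 0 -3.1;0 0.05 0 -3.1;0 0.05 0 -3.1;0 0.05 0 -3.1;0 0.05 0 -3.1;0 0.05 0 -3.1;0 0.05 0 -3.1;0 0.05 0 -3.1;0 0.05 0 -3.1;0 0.05 0 -3.1;0 0 0 0;0 0 0 0", "jaw": -0.29, "grip_force": 20}}

```text
time: 2.9
tool_pos: [0.4931, -0.0173, 0.3355]
tcp_rot: [3.125, -0.318, 0.001]
wrist_force: [0.3, -0.2, 0.5]
width: 0.353
grip_force: 0.0
```

Run:
```python
from h import *
s=bot.read_state();print(s["q"].round(3),s["tool_pos"].round(4),s["width"])
c=cam("wrist");im,d=eyes.read_camera("wrist");cv2.imwrite("pics/w1.png",im);np.savez("w1.npz",d=d,K=c[0],D=c[1],r=c[2],p=c[3])
print(c[3],spot_in("wrist","spacer"))
```

```text
[-8.500e-02 -1.300e-01  1.858e+00 -1.000e-03  1.413e+00  1.689e+00] [ 0.4931 -0.0173  0.3355] 0.3530351536848951
[ 0.56607369 -0.03159946  0.46386887] [{'rect': [334.0, 147.6, 64.7, 48.8], 'score': 0.97}, {'rect': [497.4, 124.5, 73.5, 55.3], 'score': 0.89}, {'rect': [510.7, 25.9, 80.4, 51.9], 'score': 0.84}]
```

View pics/w1.png

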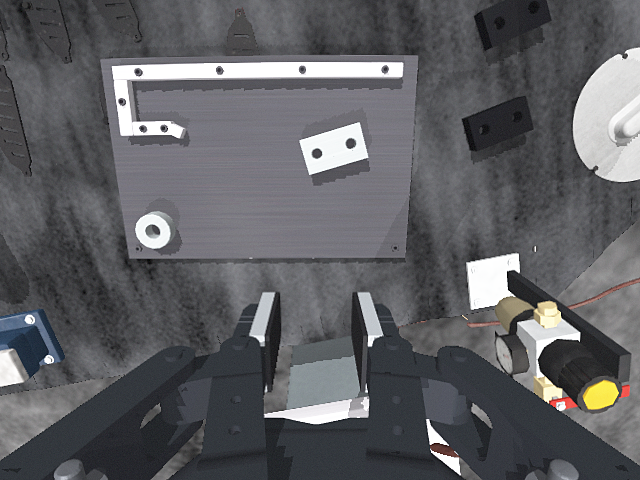

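The wrist view shows the rail along rows ~63–79 (columns 115–403), the end stop and lip at upper left, the spacer at (334,148) and the collar at (155,230). I'll fit the jig and spacer poses from this.

Run:
```python
from h import *
im=cv2.imread("pics/w1.png");z=np.load("w1.npz");c=(z["K"],z["D"],z["r"],z["p"]);d=z["d"]
g=cv2.cvtColor(im,cv2.COLOR_BGR2GRAY)
print(g[60:95,300].tolist())
m=(g>200).astype(np.uint8)
n,l,st,ce=cv2.connectedComponentsWithStats(m)
for i in range(1,n):
    if st[i,4]>500 and ce[i,1]<260 and ce[i,0]<430: print(i,st[i],ce[i])
i=l[130,325]
B=cv2.boxPoints(cv2.minAreaRect(np.argwhere(l==i)[:,::-1].astype(np.float32)))
W=onz(c,B,.035)[:,:2];print("spacer",B.round(1).tolist(),W.mean(0).round(4),[np.linalg.norm(W[k]-W[k-1]).round(4) for k in range(4)],[np.degrees(np.arctan2(*(W[k]-W[k-1])[::-1])).round(2) for k in range(4)])
print("depth",dep(c,[(334,140)],d).round(4),dep(c,[(250,150)],d).round(4),dep(c,[(260,70)],d).round(4))
# rail near-edge
j=l[70,260];cols=np.arange(210,395);rows=np.array([np.nonzero(l[:100,k]==j)[0].max() for k in cols])+.5
top=np.array([np.nonzero(l[:100,k]==j)[0].min() for k in cols])-.5
for nm,r in(("near",rows),("far",top)):
    P=onz(c,np.c_[cols,r],.029)[:,:2];vx,vy,x0,y0=cv2.fitLine(P.astype(np.float32),cv2.DIST_HUBER,0,.01,.01).ravel()
    print(nm,"pt",x0,y0,"yaw deg",np.degrees(np.arctan2(vy,vx))-90)
xs=np.nonzero((l[64:78]==j).any(0))[0];print("rail cols",xs.min(),xs.max())
print("rail ends",onz(c,[(xs.max()+.5,72),(xs.min()-.5,72)],.029).round(4))
```

```text
[105, 89, 254, 255, 255, 254, 123, 105, 86, 80, 94, 105, 95, 255, 244, 255, 255, 176, 126, 82, 92, 89, 88, 88, 84, 82, 88, 82, 84, 126, 122, 121, 119, 119, 123]
2 [ 112   62  291   76 5315] [231.0812794   80.70291627]
3 [ 300  122   68   53 2072] [333.75916988 148.16457529]
4 [135 213  35  35 760] [152.31842105 230.81447368]
spacer [[-0.0, 0.0], [639.0, 0.0], [639.0, 479.0], [0.0, 479.0]] [0.3732 0.0016] [np.float64(0.6916), np.float64(0.6803), np.float64(0.6957), np.float64(1.036)] [np.float64(-26.26), np.float64(-101.54), np.float64(-176.55), np.float64(78.29)]
depth [[ 0.5523 -0.0501  0.0342]] [[0.5606 0.0486 0.0158]] [[0.6414 0.0147 0.0281]]
near pt 0.62309825 -0.03969556 yaw deg -11.358391
far pt 0.6434583 -0.015608995 yaw deg -11.344177
rail cols 112 402
rail ends [[ 0.6083 -0.1373  0.029 ]
 [ 0.6746  0.1758  0.029 ]]
```

```bash
cat >> h.py <<'E'
YAW=np.radians(-11.35);O=np.array([.5612,.0353])
def toj(P): return (np.atleast_2d(P)[:,:2]-O)@np.array([[np.cos(YAW),-np.sin(YAW)],[np.sin(YAW),np.cos(YAW)]])
def tow(P): return np.atleast_2d(P)@np.array([[np.cos(YAW),np.sin(YAW)],[-np.sin(YAW),np.cos(YAW)]])+O
def spacer(c,im,guess,thr=200):
    g=cv2.cvtColor(im,cv2.COLOR_BGR2GRAY);n,l,st,ce=cv2.connectedComponentsWithStats((g>thr).astype(np.uint8))
    ks=[k for k in range(1,n) if st[k,4]>300];k=min(ks,key=lambda k:np.hypot(*(ce[k]-guess)))
    p=np.argwhere(l==k)[:,::-1];J=toj(onz(c,p,.035))*1e3
    (x,y),(w,h),a=cv2.minAreaRect(J.astype(np.float32))
    return (x,y),(w,h),a
E
python3 - <<'E'
from h import *
im=cv2.imread("pics/w1.png");z=np.load("w1.npz");c=(z["K"],z["D"],z["r"],z["p"])
print(spacer(c,im,(334,148)))
print("tcp jig",toj(bot.read_state()["tool_pos"])*1e3)
for y in (-50,): print(tow(np.array([[-60,-75],[24,-75]])/1e3))
E
```

```text
((-1.1981000900268555, -85.07015991210938), (40.154502868652344, 70.17013549804688), 16.20029640197754)
tcp jig [[-56.23651546 -65.7496425 ]]
[[ 0.48761327 -0.02642514]
 [ 0.5699705  -0.04295649]]
```

Run:
```python
from h import *
z=np.load("w1.npz");c=(z["K"],z["D"],z["r"],z["p"]);d=z["d"]
s=bot.read_state();t=s["tool_pos"]
for u0,u1 in((230,285),(345,395)):
    uv=[(u,v) for u in range(u0,u1,1) for v in range(288,330) if 0<d[v,u]<.3]
    P=dep(c,uv,d);J=toj(P)*1e3-toj(t)*1e3
    k=np.argsort(P[:,2])[:200]
    print("lowest z rel TCP mm",((P[k[[0,20,100]],2]-t[2])*1e3).round(1),"y rel",np.percentile(J[k,1],[5,95]).round(1),"x rel",np.percentile(J[:,0],[2,98]).round(1),np.array(uv)[k[:3]].tolist())
```

```text
lowest z rel TCP mm [-14.1 -11.4  -7.3] y rel [16.5 27.6] x rel [-1.7 11.8] [[280, 313], [280, 312], [280, 322]]
lowest z rel TCP mm [-14.3 -11.3  -7.1] y rel [-24.6 -13.7] x rel [-1.5 11.7] [[351, 313], [351, 314], [351, 320]]
```

>>> {"method": "carry_out", "body": {"series": "-0.0055 -0.017 -0.045 0.3;0 0 -0.045 0;0 0 -0.045 0;0 0 -0.045 0;0 0 -0.045 0;0 0 -0.045 0;0 0 -0.01 0;0 0 -0.01 0;0 0 -0.0075 0;0 0 -0.004 0;0 0 0 0;0 0 0 0"}}

```text
time: 4.5
tool_pos: [0.4881, -0.0341, 0.0344]
tcp_rot: [3.126, -0.312, 0.002]
wrist_force: [-0.1, -0.4, 0.1]
width: 0.353
grip_force: 0.0
```

>>> {"method": "carry_out", "body": {"series": "0.0039 -0.0008 0 0;0.0039 -0.0008 0 0;0.0039 -0.0008 0 0;0.0039 -0.0008 0 0;0.0039 -0.0008 0 0;0.0039 -0.0008 0 0;0.0039 -0.0008 0 0;0.0039 -0.0008 0 0;0.0039 -0.0008 0 0;0.0039 -0.0008 0 0;0.0039 -0.0008 0 0;0.0039 -0.0008 0 0;0.0039 -0.0008 0 0;0.0039 -0.0008 0 0;0.0039 -0.0008 0 0;0.0039 -0.0008 0 0;0.0039 -0.0008 0 0;0 0 0 0"}}

```text
time: 6.75
tool_pos: [0.5548, -0.0479, 0.034]
tcp_rot: [3.126, -0.312, 0.002]
wrist_force: [-0.2, 0.2, 0.3]
width: 0.357
grip_force: 0.0
```

```bash
cat > look.py <<'E'
import sys
from h import *
s=bot.read_state();print("tcp jig",(toj(s["tool_pos"])*1e3).round(1),s["tool_pos"][2].round(4),s["wrist_force"].round(1))
c=cam("wrist");im,d=eyes.read_camera("wrist");cv2.imwrite(f"pics/{sys.argv[1]}.png",im)
np.savez(sys.argv[1]+".npz",d=d,K=c[0],D=c[1],r=c[2],p=c[3])
E
python3 look.py w2
```

```text
tcp jig [[ 10.1 -82.8]] 0.034 [-0.2  0.2  0.3]
```

View pics/w2.png

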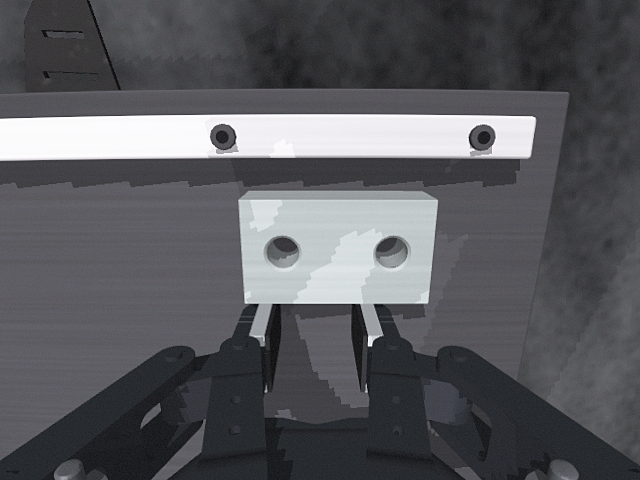

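The spacer is square to the fingers, with its far edge at row ~195 and the rail edge at row 158, about 14 mm still to go. I'll creep up to the rail.

>>> {"method": "carry_out", "body": {"series": "0.00196 -0.0004 0 0;0.00196 -0.0004 0 0;0.00196 -0.0004 0 0;0.00196 -0.0004 0 0;0.00196 -0.0004 0 0;0.00196 -0.0004 0 0;0.001 -0.0002 0 0;0 0 0 0"}}

```text
time: 7.8
tool_pos: [0.5669, -0.0503, 0.0338]
tcp_rot: [3.126, -0.312, 0.001]
wrist_force: [-2.1, -0.3, 0.6]
width: 0.355
grip_force: 0.8
```

>>> {"method": "carry_out", "body": {"series": "0.001 -0.0002 0 0;0 0 0 0"}}

```text
time: 8.05
tool_pos: [0.5677, -0.0505, 0.0338]
tcp_rot: [3.126, -0.312, 0.0]
wrist_force: [-2.1, 0.1, 0.8]
width: 0.357
grip_force: 1.0
```

>>> {"method": "carry_out", "body": {"series": "0.001 -0.0002 0 0;0 0 0 0"}}

```text
time: 8.3
tool_pos: [0.5683, -0.0506, 0.0337]
tcp_rot: [-3.126, 0.312, 0.001]
wrist_force: [-4.2, 1.0, 2.1]
width: 0.352
grip_force: 1.9
```

Contact is starting; I'll press a little more, to roughly 15 N.

>>> {"method": "carry_out", "body": {"series": "0.001 -0.0002 0 0;0 0 0 0"}}

```text
time: 8.55
tool_pos: [0.5683, -0.0506, 0.0336]
tcp_rot: [-3.126, 0.312, 0.005]
wrist_force: [-6.5, 2.1, 5.4]
width: 0.357
grip_force: 3.3
```

>>> {"method": "carry_out", "body": {"series": "0.001 -0.0002 0 0;0 0 0 0"}}

```text
time: 8.8
tool_pos: [0.5683, -0.0506, 0.0334]
tcp_rot: [-3.126, 0.312, 0.008]
wrist_force: [-8.4, 2.4, 6.9]
width: 0.354
grip_force: 4.5
```

```bash
python3 look.py w3
python3 - <<'E'
from h import *
im=cv2.imread("pics/w3.png");cv2.imwrite("pics/w3c.png",cv2.resize(im[90:330,180:560],(760,480)))
E
```

```text
tcp jig [[ 23.9 -82.8]] 0.0334 [-8.4  2.4  6.9]
```

View pics/w3c.png

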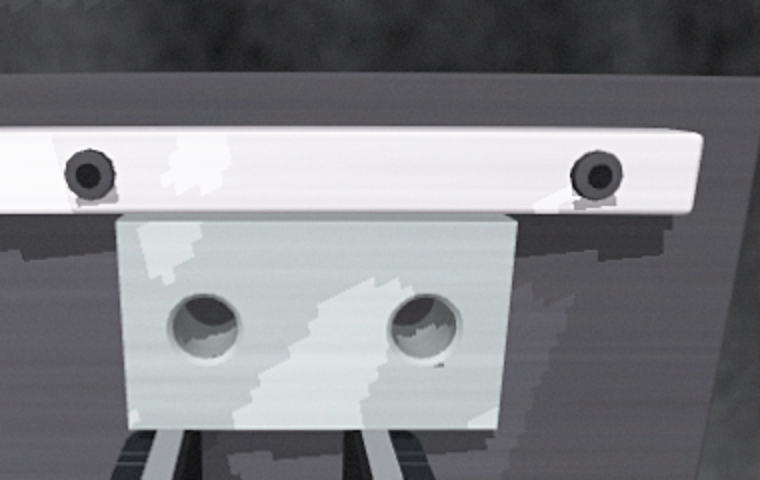

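The spacer's far side lies flush on the rail along its full length, crop row ~215. Now I'll back off and lift, then turn 90° and shut the jaws for the slide.

>>> {"method": "carry_out", "body": {"series": "-0.008 0.0016 0 0;-0.01 0.002 0 0;-0.01 0.002 0.01 0;0 0 0.03 0;-0.005 -0.02 0.03 10;-0.005 -0.02 0 10;0.005 -0.02 0 10;0.005 -0.01 0 10;0.005 0 0 10;0.01 0 0 10;0.01 0 0 10;0.01 0 0 10;0 0 0 10;0 0 0 0", "jaw": -1}}

```text
time: 10.6
tool_pos: [0.5777, -0.1154, 0.1045]
tcp_rot: [2.432, 1.987, 0.001]
wrist_force: [-1.0, 0.3, -0.2]
width: 0.003
grip_force: 0.0
```

```bash
python3 look.py w4
python3 - <<'E'
from h import *
z=np.load("w3.npz");c=(z["K"],z["D"],z["r"],z["p"])
print("holes jig",(toj(onz(c,[(281.5,252.5),(391.5,252.5)],.035))*1e3).round(1), "corners",(toj(onz(c,[(238.5,200),(438,200),(244.5,304.5),(428.5,304.5)],.035))*1e3).round(1).tolist())
s=bot.read_state();print(np.degrees(2*np.arctan2(s["tcp_rot"][1],s["tcp_rot"][0])),s["tcp_rot"],s["q"].round(2),s["width"])
z=np.load("w4.npz");c=(z["K"],z["D"],z["r"],z["p"]);d=z["d"]
uv=[(u,v) for u in range(240,400) for v in range(250,340) if 0<d[v,u]<.2]
P=dep(c,uv,d)-s["tool_pos"];k=np.argsort(P[:,2]);print((P[k[[0,50,200]],2]*1e3).round(1))
E
```

```text
tcp jig [[  45.8 -144.5]] 0.1045 [-1.   0.3 -0.2]
holes jig [[  56.1  -69.9]
 [  56.1 -109.8]] corners [[75.3, -55.5], [75.3, -124.9], [35.3, -55.3], [35.2, -125.2]]
78.41303625049035 [2.43380656e+00 1.98542528e+00 7.45214421e-04] [-0.24  0.23  1.92 -0.    0.99 -0.04] -0.0033137035265731964
[-11.2  -8.7  -5.6]
```

View pics/w4.png

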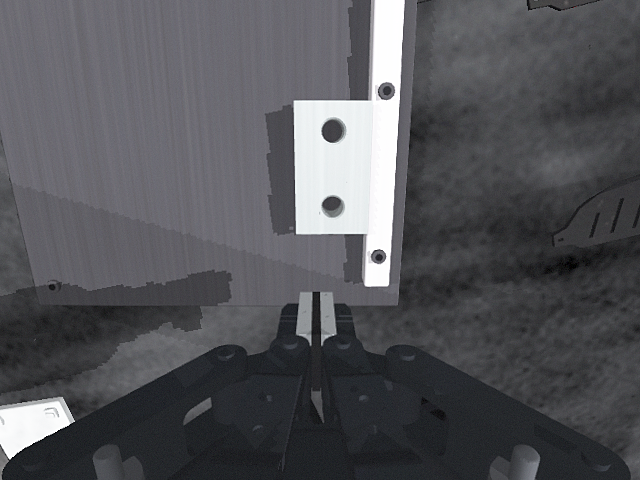

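Spacer is at jig (55,-90), with its right end at -125, flush against the rail; the fingers are behind it. I'll open the jaws slightly for a wide two-point push face, then lower.

>>> {"method": "carry_out", "body": {"series": "0.0036 -0.0033 0 0.2;0 0 -0.02 0;0 0 -0.02 0;0 0 -0.015 0;0 0 -0.008 0;0 0 -0.005 0;0 0 0 0;0 0 0 0", "jaw": -0.72}}

```text
time: 11.65
tool_pos: [0.5818, -0.1189, 0.0364]
tcp_rot: [2.427, 1.993, 0.001]
wrist_force: [0.6, 0.5, -0.8]
width: 0.142
grip_force: 0.0
```

>>> {"method": "carry_out", "body": {"series": "0.0004 0.002 -0.002 0;0.0008 0.0039 0 0;0.0008 0.0039 0 0;0.0008 0.0039 0 0;0.0008 0.0039 0 0;0.0008 0.0039 0 0;0.0008 0.0039 0 0;0.0008 0.0039 0 0;0.0008 0.0039 0 0;0.0008 0.0039 0 0;0.0008 0.0039 0 0;0.0008 0.0039 0 0;0.0008 0.0039 0 0;0.0008 0.0039 0 0;0 0 0 0"}}

```text
time: 13.52
tool_pos: [0.5922, -0.0655, 0.0337]
tcp_rot: [-2.427, -1.994, -0.001]
wrist_force: [-0.2, -2.7, 1.6]
width: 0.14
grip_force: 1.0
```

```bash
python3 look.py w5
python3 - <<'E'
import cv2
im=cv2.imread("pics/w5.png");cv2.imwrite("pics/w5c.png",cv2.resize(im[60:340,200:460],(557,600)))
E
```

```text
tcp jig [[ 50.2 -92.7]] 0.0337 [-0.2 -2.7  1.6]
```

View pics/w5c.png

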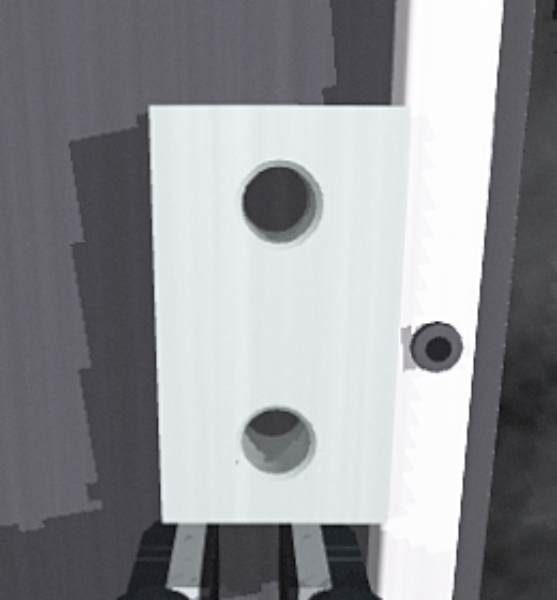

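It's sliding along the rail. I'll check the block's pose numerically.

```bash
cat > chk.py <<'E'
import sys
from h import *
n=sys.argv[1];im=cv2.imread(f"pics/{n}.png");z=np.load(n+".npz");c=(z["K"],z["D"],z["r"],z["p"])
g=cv2.GaussianBlur(cv2.cvtColor(im,cv2.COLOR_BGR2GRAY),(5,5),1)
h=cv2.HoughCircles(g[60:340,200:460],cv2.HOUGH_GRADIENT,1,60,param1=120,param2=15,minRadius=12,maxRadius=24)[0]
print((h[:3]+[200,60,0]).round(1).tolist())
print("hole jig",(toj(onz(c,h[:3,:2]+[200,60],.035))*1e3).round(1).tolist())
if len(sys.argv)>2:
    uv=np.array(eval(sys.argv[2]));print((toj(onz(c,uv,.035))*1e3).round(1).tolist())
E
python3 chk.py w5 "[(269.5,109),(391.3,110),(275.1,303.6),(380.6,304)]"
```

```text
[[328.5, 153.5, 15.8], [329.5, 265.5, 15.4], [402.5, 220.5, 13.0]]
hole jig [[54.7, -25.5], [55.6, -65.6], [81.3, -48.5]]
[[35.3, -11.3], [75.1, -11.4], [35.2, -81.1], [75.3, -81.2]]
```

Square and against the rail (x 35.2–75.2, yaw ≈ 0). I'll keep going.

>>> {"method": "carry_out", "body": {"series": "0.0008 0.0039 0 0;0.0008 0.0039 0 0;0.0008 0.0039 0 0;0.0008 0.0039 0 0;0.0008 0.0039 0 0;0.0008 0.0039 0 0;0.0008 0.0039 0 0;0.0008 0.0039 0 0;0.0008 0.0039 0 0;0.0008 0.0039 0 0;0.0008 0.0039 0 0;0.0008 0.0039 0 0;0.0008 0.0039 0 0;0.0008 0.0039 0 0;0.0008 0.0039 0 0;0.0008 0.0039 0 0;0.0008 0.0039 0 0;0.0008 0.0039 0 0;0 0 0 0"}}

```text
time: 15.95
tool_pos: [0.6068, 0.0046, 0.034]
tcp_rot: [2.427, 1.994, 0.001]
wrist_force: [0.2, 0.3, -0.6]
width: 0.141
grip_force: 0.0
```

```bash
python3 look.py w6; python3 chk.py w6
```

```text
tcp jig [[ 50.7 -21.1]] 0.034 [ 0.2  0.3 -0.6]
[[327.5, 263.5, 16.1], [327.5, 153.5, 16.1], [404.5, 171.5, 12.5]]
hole jig [[55.4, 6.7], [54.9, 46.1], [81.3, 40.3]]
```

>>> {"method": "carry_out", "body": {"series": "0.0008 0.0039 0 0;0.0008 0.0039 0 0;0.0008 0.0039 0 0;0.0008 0.0039 0 0;0.0008 0.0039 0 0;0.0008 0.0039 0 0;0.0008 0.0039 0 0;0.0008 0.0039 0 0;0.0008 0.0039 0 0;0.0008 0.0039 0 0;0.0008 0.0039 0 0;0.0008 0.0039 0 0;0.0008 0.0039 0 0;0.0008 0.0039 0 0;0.0008 0.0039 0 0;0.0008 0.0039 0 0;0.0008 0.0039 0 0;0 0 0 0"}}

```text
time: 18.25
tool_pos: [0.62, 0.0712, 0.0336]
tcp_rot: [-2.427, -1.994, -0.001]
wrist_force: [0.9, 0.4, 0.3]
width: 0.14
grip_force: 0.0
```

```bash
python3 look.py w7; python3 chk.py w7
```

```text
tcp jig [[50.6 46.8]] 0.0336 [0.9 0.4 0.3]
[[236.5, 170.5, 12.5], [232.5, 98.5, 13.4], [410.5, 104.5, 13.2]]
hole jig [[23.8, 108.3], [23.8, 131.5], [81.6, 129.9]]
```

>>> {"method": "carry_out", "body": {"series": "0.0004 0.002 0 0;0.0004 0.002 0 0;0.0004 0.002 0 0;0.0004 0.002 0 0;0.0004 0.002 0 0;0.0004 0.002 0 0;0.0004 0.002 0 0;0.0002 0.001 0 0;0 0 0 0"}}

```text
time: 19.42
tool_pos: [0.6231, 0.0856, 0.0339]
tcp_rot: [-2.428, -1.994, -0.0]
wrist_force: [-0.1, -0.7, 0.4]
width: 0.141
grip_force: 0.2
```

>>> {"method": "carry_out", "body": {"series": "0.0002 0.001 0 0;0.0002 0.001 0 0;0 0 0 0"}}

```text
time: 19.8
tool_pos: [0.6235, 0.0874, 0.0338]
tcp_rot: [2.428, 1.994, 0.0]
wrist_force: [-0.8, -1.2, 0.0]
width: 0.14
grip_force: 0.7
```

>>> {"method": "carry_out", "body": {"series": "0.0002 0.001 0 0;0.0002 0.001 0 0;0 0 0 0"}}

```text
time: 20.18
tool_pos: [0.6235, 0.0876, 0.0339]
tcp_rot: [2.426, 1.994, -0.004]
wrist_force: [-2.1, -7.7, 2.3]
width: 0.137
grip_force: 4.1
```

It has reached the stop at TCP jig y 63.5, as predicted. I'll press slightly more and look.

>>> {"method": "carry_out", "body": {"series": "0.0002 0.001 0 0;0.0002 0.001 0 0;0 0 0 0"}}

```text
time: 20.55
tool_pos: [0.6235, 0.0877, 0.0339]
tcp_rot: [2.424, 1.993, -0.008]
wrist_force: [-3.0, -14.6, 3.5]
width: 0.14
grip_force: 7.3
```

>>> {"method": "carry_out", "body": {"series": "-0.001 -0.005 0 0;-0.004 -0.0195 0 0;-0.006 -0.029 0 0;-0.004 -0.02 0.03 0;0 0 0.05 0;0 0 0.05 0;0 0 0.03 0;0 0 0 0;0 0 0 0"}}

```text
time: 21.68
tool_pos: [0.6084, 0.0177, 0.1927]
tcp_rot: [-2.427, -1.993, 0.002]
wrist_force: [-0.6, 0.6, -0.5]
width: 0.14
grip_force: 0.0
```

```bash
python3 look.py w8
python3 - <<'E'
from h import *
z=np.load("w8.npz");c=(z["K"],z["D"],z["r"],z["p"])
M=np.array([[35,75],[75,75],[75,145],[35,145]])/1e3
uv=proj(c,np.c_[tow(M),[.035]*4]);print(uv.round(1).tolist())
x,y=(uv.mean(0)).astype(int);im=cv2.imread("pics/w8.png");x0=max(0,x-100);y0=max(0,y-90)
print(x0,y0);cv2.imwrite("pics/w8c.png",cv2.resize(im[y0:y0+180,x0:x0+200],(660,594)))
E
```

```text
tcp jig [[49.8 -8. ]] 0.1927 [-0.6  0.6 -0.5]
[[295.6, 118.7], [349.8, 118.9], [352.4, 13.8], [294.6, 13.5]]
223 0
```

View pics/w8c.png

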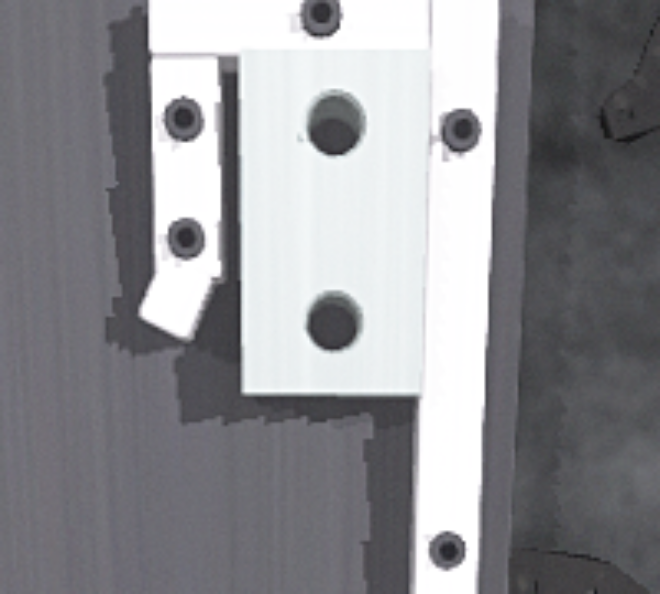

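The spacer is home: flush against the rail and end stop, with corners within 1 px of prediction, and nothing is touching it. Handing the job in.

```bash
python3 -c "
from workcell import bot
print(bot.finish_job())"
```

```text
the job is handed in; nothing more can be done
None
```

The spacer lies flat in the corner pocket, flush against the rail and home on the end stop, with the gripper withdrawn; it took about 22 s of the 61 s, and the gripper stayed well clear of the collar, tin and lid throughout, though I took no final picture of them.

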